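Take the teapot set apart

TASK

First press the red button on top of the green fittings box so that its hidden drawer springs out. Then take the stacked teapot set apart from the top down, one piece at a time: the brass knob into the drawer, then the copper lid right way up on the middle of the cork mat, then the blue cup on the middle of the shallow metal tray, and last the iron teapot on the middle of the dark round wooden board. Do not tip the cup or the teapot over, and leave the drawer open.

Things in the scene. Friction and masses are not known exactly. Their poses are not given: they have to be found in the camera images.
- knob: Brass lid knob, the top piece of the stack, 38 mm tall: base disc 22 mm across and 6 mm high, waist 12 mm across, cylindrical head 20 mm across from 19 to 36 mm height. Origin: centre of its underside, z up. It stands loose in a 4 mm deep recess in the lid's boss. About 60 g.
- lid: Round copper lid, second from the top, loose on the cup. Upward from its origin (centre of underside): plug 50 mm across, 0 to 4 mm; flange 60 mm across, 4 to 8 mm, resting on the cup's rim; boss to grip by, 32 mm across, 8 to 28 mm (in its top a recess for the knob, 25 mm across, floor at 24 mm). z up. 140 g.
- cup: Blue cup, third from the top, loose on the teapot's mouth: round straight wall 64 mm outside, 56 mm inside, height 52 mm; its foot (46 mm across, lowest 6 mm) sits inside the teapot's mouth. A small ear handle stands out on its +x side to 54 mm from the axis, at 14 to 46 mm height. Origin: centre of underside, z up. 250 g.
- pot: Dark iron teapot, bottom of the stack, standing on the bench: belly 112 mm across, upright round collar (mouth) to grip by, 62 mm outside, 51 mm inside, from 62 to 84 mm height; spout along +x to 88 mm from the axis, its tip up to 62 mm. Origin: centre of underside, z up. 750 g. Stacked origins above its origin, all on one axis: cup 78, lid 126, knob 150 mm.
- board: Fixed round dark-brown wooden board, 120 mm across, 15 mm thick, flat top: the teapot's place. Origin: centre of underside (bench level).
- tray: Fixed shallow square silvery-white metal tray, 140 mm by 140 mm, rim 12 mm high, walls and floor 4 mm thick: the cup's place. Origin: centre of underside (bench level).
- mat: Fixed round cork mat, 110 mm across, 8 mm thick, flat top: the lid's place. Origin: centre of underside (bench level).
- drawer (a joint): Opening of the fittings box's drawer, m: 0 shut and latched, 0.085 fully out. Held shut by the latch; when the button is pressed a spring drives it fully out in about half a second, and it stays out. It travels horizontally towards -x of drawer_floor (towards the robot).
- drawer_floor (a point): Centre of the drawer's compartment floor, 10 mm above the bench; moves with the drawer (hidden while shut, then 85 mm along its own -x; z up). Compartment inside 75 (x) by 144 (y) mm; walls 22 mm, front panel 48 mm above the floor; fully uncovered when out, ending 10 mm before the green box, which is 160 (x) by 170 (y) mm, top 62 mm above the bench.
- button_top (a point): Centre of the top face of the red round push button (30 mm across) on top of the fittings box, 84 mm above the bench. Travel 6 mm straight down against a spring, 5 N when fully down; the latch lets go about half-way down.
There are look-alikes about, which are no part of the job. Of the things that look like the tray, take the one that is farthest from the robot's base at the start. Of the things shaped like the cup, the blue one is meant.

How it is judged:
By the outcome, as a careful person would: the job done as asked, in the order asked, and still so for the second after the job is handed in, with the robot touching nothing.
It also fails if it takes over 128 s, if anything falls off the work surface, if the arm or the gripper's body presses on something with over 40 N, if the wrist force passes 120 N, or if a joint passes its speed limit or range.

ROBOT

A 7-joint arm with a two-finger parallel gripper is mounted at the origin on the work surface. World frame = base frame: x ahead of the robot, y to its left, z up, the work surface at z = 0. Lengths are in m, angles in rad, forces in N, time in s.
With the tool pointing down it reaches from about 0.425 to 0.95 m from the base axis. Payload 4.7 kg.
Tool frame: the origin (TCP) lies midway between the tips of the shut fingers; the grasp point (between the pads) lies arm.pinch_z behind it (arm.pinch_z is the distance from the TCP to the grasp point, in m); z points along the fingers, y is the line along which they close (so a half turn about z gives the same grasp; the last joint's range is limited). The gripper opens to 85 mm and grips with 20 to 120 N. Pads are 22 mm wide; open, the fingers measure 114 mm over their backs; the gripper's body (76 mm by 85 mm) begins 54 mm behind the grasp point. The pads swing forward as they close: fully open they stand 13 mm farther back than shut.
Start: joints at [-1.138, 0.469, -0.049, 1.532, 0.024, 1.141, -0.082], TCP at [0.301, 0.604, 0.231] pointing down, gripper open.
Joint ranges: [-2.59, 2.59], [-0.33, 1.99], [-1.39, 1.29], [0.1, 2.45], [-1.04, 4.18], [0.21, 1.99], [-2.66, 2.66]. Speed limits (rad/s): [2.57, 2.57, 3.14, 3.14, 3.14, 3.14, 3.14].

INTERFACE

Orientations are given as a unit quaternion [w, x, y, z].
In Python, from cell import arm, vision, spotter gives the robot as it stands.
- The arm moves only by the shell command python3 -m jog 'ROWS'. ROWS is JSON, a list of rows, each an object with "travel": the shift along the tool's x, y, z in cm, a list of three; "dr": the turn, a rotation vector about the tool's x, y, z in rad, a list of three; "claw": the finger opening in cm, from 0 to 8.54. In form: [{"travel": [dx, dy, dz], "dr": [rx, ry, rz], "claw": claw}, ...]. A call has exactly 5 rows; each row is the pose to reach, as a shift and turn from the pose commanded when the call began, along the tool's axes at that moment; what a row does not reach only later rows make up. A row lasts 1/10 s, in which the tool goes at most 50 mm and 8.59 degrees, less where a joint would pass 70% of its speed; a pose out of reach is approached as far as the arm can. A call with a gripper value outside its range is refused whole. The fingers move at their own pace and stop on an object; the grip force is fixed at half the most. Time passes only in rows, so rows that repeat a pose let the fingers close, or fill a call up. It gives the time, the measured TCP pose, the force, the opening and the grip force at its end, in the units of the state.
- arm.observe(): the state, without advancing time (a new reading comes with each control period).
- vision.read_camera(name): name is "scene" or "top" or "wrist"; returns (picture, depth): 420x560x3 uint8, blue, green, red; 420x560 float32, m along the optical axis (not along the pixel's ray), 0 where there is no reading.
- vision.camera_info(name): a dict with "fx", "fy", "cx", "cy" (pixels), "extrinsics" (4x4, takes a point from camera to world coordinates); the wrist camera has in their place "T_tool_cam" (4x4, takes a point from camera to tool coordinates, whose origin is the TCP and whose axes are the flange's). Camera axes: x right, y up, looking along -z (the intrinsics and any distortion apply to the point x, -y, -z); pixel columns grow to the right and rows downward; lengths in m; the calibration is good to about 2 mm. The wrist camera is an equidistant fisheye: a pixel r from the principal point sees the ray r / f radians off the axis. A picture is of the moment at which its call begins: read the wrist's pose just before it. camera_info takes no time and is no camera call.
- arm.finish_job(): hands the job in; it is judged then, once.
Trained networks look in the newest picture that a camera, given by its name, has taken for a name from the list of things; names that differ only in an ending like _2 or _b are one class to them, and where a whole thing is asked for, a point or a joint stands for the part that bears it (a point fixed in the world has none). Each returns a list of dicts, best first, with "confidence" (0 to 1); they miss things now and then, are a little off and sometimes report something else, mostly with a low value. They report only what shows in the picture. A call takes as long as a camera call. They do not tell look-alikes from the thing itself.
- spotter.outline_of(camera, query): "pixels" (420x560 bool, what is visible of it) and "extent" ([left, top, right, bottom] in pixels, round what is visible of it).
The state is a dict: "clock": time; "joint_pos": joint angles; "qvel": joint speeds; "joint_efforts": joint torques, N m; "ee_pos": TCP position; "eef_rot": TCP orientation; "wrist_force": force on the tool from outside, world axes, zero at the start; "moment": the same for the moment, N m; "gripper_width": opening from 0.0 (shut) to 1.0 (fully open); "gripper_force": force on a finger pad.
Only numpy, scipy, OpenCV 4.12 (cv2) and the standard library are available. Lean on these libraries where they do the work, as an engineer would, in place of code of your own. Each camera call takes 0.05 s, during which the arm holds its last target. There are 200 camera calls.

## Working session

There is one attempt and no reset: what is moved stays moved. The work goes in short steps, Python scripts to look and compute and a shell command to move; the robot and the scene stay as the last step left them, time stands still between calls to the robot, and variables do not carry over. Pictures are saved under pics/ and viewed, at most 14 in all, crops included, and the job is handed in when it is done.

```bash
mkdir -p pics; ls
python3 - <<'E'
from cell import arm, vision, spotter
import cv2,numpy as np
s=arm.observe();print({k:np.round(v,3) for k,v in s.items()},arm.pinch_z)
ims=[]
for c in ("scene","top"):
    p,d=vision.read_camera(c);cv2.imwrite(f"pics/{c}0.png",p);np.save(f"{c}0.npy",d)
    i=vision.camera_info(c);print(c,{k:np.round(v,3).tolist() for k,v in i.items()})
E
```

```text
pics
{'clock': np.float64(0.0), 'joint_pos': array([-1.138,  0.469, -0.049,  1.534,  0.024,  1.141, -0.082]), 'qvel': array([ 0.001,  0.001, -0.001,  0.001,  0.001, -0.   , -0.   ]), 'joint_efforts': array([-1.0000e-03, -5.1030e+01, -4.8000e-02, -2.3773e+01,  1.0000e-02,
        7.0000e-03, -0.0000e+00]), 'ee_pos': array([0.3  , 0.604, 0.23 ]), 'eef_rot': array([-0.   ,  0.229,  0.973, -0.001]), 'wrist_force': array([-0.314, -0.566,  0.501]), 'moment': array([0.062, 0.055, 0.023]), 'gripper_force': np.float64(0.0), 'gripper_width': np.float64(1.001)} 0.0187
scene {'fx': 422.502, 'fy': 422.502, 'cx': 274.884, 'cy': 208.86, 'extrinsics': [[-0.485, -0.678, 0.552, 1.032], [0.874, -0.369, 0.316, 0.4], [-0.011, 0.636, 0.772, 0.898], [0.0, 0.0, 0.0, 1.0]]}
top {'fx': 438.765, 'fy': 438.765, 'cx': 278.758, 'cy': 212.543, 'extrinsics': [[0.018, 0.981, -0.192, 0.245], [-1.0, 0.016, -0.01, 0.093], [-0.007, 0.192, 0.981, 1.258], [0.0, 0.0, 0.0, 1.0]]}
```

View pics/scene0.png

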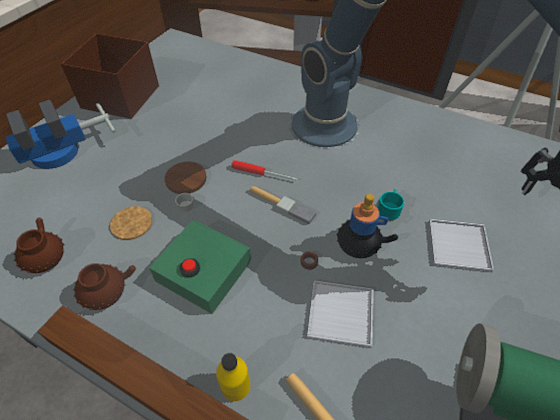

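View pics/top0.png

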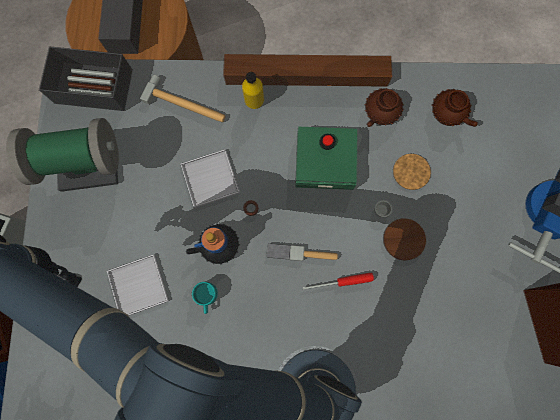

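The top view shows the stack at (213,240), the green box with the red button at (327,142), the cork mat at (412,171) and the dark board at (404,239). There are two trays, at (210,178) and (138,284), and a teal look-alike cup at (204,294). I'll measure these now.

```bash
cat > h.py <<'E'
from cell import arm, vision, spotter
import cv2,numpy as np
from scipy.spatial.transform import Rotation as R
def cloud(c,d):
    i=vision.camera_info(c);v,u=np.indices(d.shape)
    P=np.stack([(u-i['cx'])/i['fx']*d,-(v-i['cy'])/i['fy']*d,-d],-1)
    E=np.array(i['extrinsics']);W=P@E[:3,:3].T+E[:3,3];W[d<=0]=np.nan;return W
def pose():
    s=arm.observe();return np.array(s['ee_pos']),R.from_quat(np.array(s['eef_rot'])[[1,2,3,0]])
def circ(p):
    A=np.c_[2*p,np.ones(len(p))];s=np.linalg.lstsq(A,(p**2).sum(1),rcond=None)[0];return s[:2],np.sqrt(s[2]+s[:2]@s[:2])
def rel(t,psi=None):
    """shift (cm, tool axes) of TCP to world t; psi = wanted world direction (rad) of the tool's y axis, mod pi"""
    p,r=pose();print('TCP',p.round(4),'tool y dir',np.round(np.arctan2(*r.as_matrix()[[1,0],1]),3))
    print('travel',np.round(r.inv().apply(np.array(t)-p)*100,2))
    # tilt error + yaw
    m=r.as_matrix();y=m[:,1]*[1,1,0];y/=np.linalg.norm(y)
    if psi is not None:
        d=np.array([np.cos(psi),np.sin(psi),0]);y=d if d@y>0 else -d
    z=np.array([0,0,-1.]);T=np.c_[np.cross(y,z),y,z]
    print('dr',np.round((r.inv()*R.from_matrix(T)).as_rotvec(),3))
E
python3 - <<'E'
from h import *
for c in ("top","scene"):
    p,d=vision.read_camera(c);W=cloud(c,d);np.save(f'W{c}.npy',W)
    for q in ("knob","lid","cup","pot","board","tray","mat","drawer","button_top"):
        for o in spotter.outline_of(c,q):
            if o['confidence']<.3: continue
            m=o['pixels'];w=W[m];w=w[~np.isnan(w[:,0])]
            cn=cv2.findContours(m.astype(np.uint8),0,2)[0];k=max(cn,key=cv2.contourArea)[:,0]
            e=W[k[:,1],k[:,0]];e=e[~np.isnan(e[:,0])]
            cc,rr=circ(e[:,:2]);rect=cv2.minAreaRect((w[:,:2]*1000).astype(np.float32))
            print(c,q,round(o['confidence'],2),o['extent'],'med',np.median(w,0).round(3),'z95',np.percentile(w[:,2],95).round(3),'circ',cc.round(3),rr.round(3),'rect',np.round(rect[0]),np.round(rect[1]),round(rect[2],1))
E
```

```text
top knob 0.5 [187.8, 225.2, 239.0, 262.9] med [0.372 0.255 0.052] z95 0.064 circ [0.393 0.282] 0.052 rect [386. 277.] [104. 130.] 51.9
top knob 0.46 [206.5, 232.3, 216.3, 239.3] med [0.391 0.272 0.187] z95 0.191 circ [0.393 0.274] 0.009 rect [393. 274.] [18. 19.] 87.6
top knob 0.36 [180.5, 150.7, 238.8, 207.2] med [0.591 0.316 0.005] z95 0.012 circ [0.59  0.315] 0.078 rect [594. 315.] [148. 138.] 19.4
top lid 0.66 [201.6, 224.5, 223.4, 253.1] med [0.389 0.27  0.135] z95 0.155 circ [0.393 0.275] 0.029 rect [393. 274.] [59. 59.] 51.7
top cup 0.68 [194.9, 281.5, 220.0, 313.4] med [0.253 0.307 0.014] z95 0.053 circ [0.248 0.305] 0.033 rect [250. 309.] [62. 75.] 61.8
top cup 0.57 [193.9, 233.7, 227.8, 252.0] med [0.378 0.26  0.119] z95 0.132 circ [0.393 0.275] 0.031 rect [382. 292.] [44. 99.] 6.9
top pot 0.56 [188.0, 225.5, 238.3, 263.3] med [0.372 0.259 0.052] z95 0.063 circ [0.393 0.285] 0.054 rect [385. 280.] [106. 129.] 51.7
top board 0.76 [384.4, 218.8, 427.6, 262.0] med [ 0.416 -0.251  0.016] z95 0.02 circ [ 0.417 -0.254] 0.06 rect [ 417. -253.] [122. 120.] 42.8
top tray 0.97 [180.4
[... 1508 characters left out ...]
7.7
scene board 0.43 [248.0, 258.5, 252.2, 259.2] med [0.57  0.059 0.014] z95 0.024 circ [0.568 0.056] 0.004 rect [568.  59.] [6. 1.] 9.8
scene tray 0.82 [427.7, 216.2, 491.4, 272.3] med [0.274 0.505 0.005] z95 0.012 circ [0.268 0.502] 0.084 rect [266. 503.] [158. 149.] 20.9
scene tray 0.69 [305.8, 278.4, 370.2, 349.2] med [0.592 0.315 0.005] z95 0.012 circ [0.587 0.314] 0.084 rect [587. 312.] [155. 144.] 21.6
scene mat 0.59 [113.0, 209.2, 153.6, 242.9] med [ 0.622 -0.28   0.009] z95 0.012 circ [ 0.62  -0.282] 0.053 rect [ 620. -282.] [108. 109.] 3.8
scene button_top 0.71 [338.0, 217.5, 397.0, 258.0] med [0.42  0.289 0.051] z95 0.074 circ [0.375 0.284] 0.058 rect [385. 292.] [115. 152.] 25.5
```

Tray candidates in the top view: A at (210,178), 0.67 m from the base, and B at (138,284), 0.57 m. A is farther, so A is the one. Cup candidates: blue in the stack at (205,245) and teal at (204,294), so blue. One enlarged crop will confirm this and show which way the cup's handle points.

```bash
python3 - <<'E'
import cv2,numpy as np
a=cv2.imread('pics/top0.png')[140:320,100:260];b=cv2.imread('pics/scene0.png')[180:270,330:410]
a=cv2.resize(a,None,fx=3,fy=3,interpolation=2);b=cv2.resize(b,(270,304),interpolation=2)
o=np.zeros((540,750,3),np.uint8);o[:,:480]=a;o[:304,480:]=b
cv2.imwrite('pics/crop0.png',o)
E
python3 -m jog '[{"travel":[0,0,-4],"dr":[0,0,-0.1],"claw":0},{"travel":[0,0,-6],"dr":[0,0,-0.2],"claw":0},{"travel":[0,0,-6],"dr":[0,0,-0.3],"claw":0},{"travel":[0,0,-6],"dr":[0,0,-0.4],"claw":0},{"travel":[0,0,-6],"dr":[0,0,-0.463],"claw":0}]'
python3 -c "
from h import *
rel([.684,-.027,.13],np.pi/2)"
```

```text
clock: 1.6
ee_pos: [0.3008, 0.6043, 0.2916]
eef_rot: [0.0, -0.002, 1.0, 0.0]
wrist_force: [0.0, 0.1, -0.0]
gripper_width: 0.145
gripper_force: 0.0
TCP [0.3008 0.6043 0.2916] tool y dir 1.575
travel [-38.05 -63.3   16.14]
dr [0.    0.    0.004]
```

View pics/crop0.png

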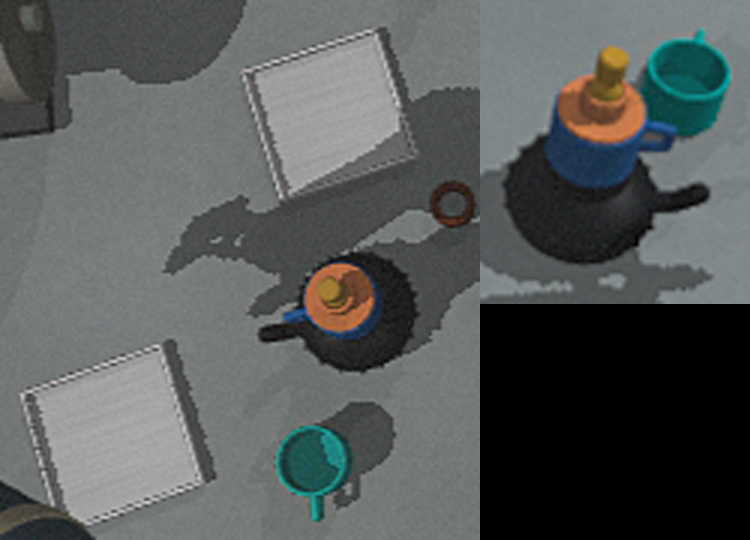

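The crop confirms it. The blue cup sits under the copper lid with its handle pointing left in the top view (roughly world +y). The far tray A is at crop (328,115) and teal is the look-alike. Next I press the button.

```bash
python3 -m jog '[{"travel":[-12,-20,0],"dr":[0,0,0],"claw":0},{"travel":[-12,-20,0],"dr":[0,0,0],"claw":0},{"travel":[-12,-20,0],"dr":[0,0,0],"claw":0},{"travel":[-12,-20,0],"dr":[0,0,0],"claw":0},{"travel":[-12,-20,0],"dr":[0,0,0],"claw":0}]' | head -2
python3 -m jog '[{"travel":[-26,-43.3,12],"dr":[0,0,0],"claw":0},{"travel":[-26,-43.3,12],"dr":[0,0,0],"claw":0},{"travel":[-26,-43.3,12],"dr":[0,0,0],"claw":0},{"travel":[-26,-43.3,12],"dr":[0,0,0],"claw":0},{"travel":[-26,-43.3,12],"dr":[0,0,0],"claw":0}]' | head -2
python3 -c "
from h import *
rel([.684,-.027,.092],np.pi/2)"
```

```text
clock: 2.1
ee_pos: [0.4234, 0.4005, 0.2916]
clock: 2.6
ee_pos: [0.5472, 0.1944, 0.2335]
TCP [0.5472 0.1944 0.2335] tool y dir 1.572
travel [-13.63 -22.17  14.15]
dr [0.001 0.001 0.001]
```

```bash
python3 -m jog '[{"travel":[-13.6,-22.2,7],"dr":[0,0,0],"claw":0},{"travel":[-13.6,-22.2,7],"dr":[0,0,0],"claw":0},{"travel":[-13.6,-22.2,7],"dr":[0,0,0],"claw":0},{"travel":[-13.6,-22.2,7],"dr":[0,0,0],"claw":0},{"travel":[-13.6,-22.2,7],"dr":[0,0,0],"claw":0}]' | head -2
python3 -m jog '[{"travel":[0,0,0],"dr":[0,0,0],"claw":0},{"travel":[0,0,2],"dr":[0,0,0],"claw":0},{"travel":[0,0,4],"dr":[0,0,0],"claw":0},{"travel":[0,0,5],"dr":[0,0,0],"claw":0},{"travel":[0,0,5],"dr":[0,0,0],"claw":0}]'
python3 -c "
from h import *
rel([.684,-.027,.084],np.pi/2)"
```

```text
clock: 3.1
ee_pos: [0.6737, -0.0112, 0.1683]
clock: 3.6
ee_pos: [0.6716, -0.0091, 0.117]
eef_rot: [-0.002, -0.001, 1.0, 0.0]
wrist_force: [-0.0, -0.4, 1.3]
gripper_width: 0.001
gripper_force: 0.0
TCP [ 0.6716 -0.0091  0.117 ] tool y dir 1.572
travel [-1.25 -1.79  3.3 ]
dr [ 0.    -0.003  0.002]
```

```bash
python3 -m jog '[{"travel":[-1.3,-1.8,1],"dr":[0,0,0],"claw":0},{"travel":[-1.3,-1.8,2.3],"dr":[0,0,0],"claw":0},{"travel":[-1.3,-1.8,3.1],"dr":[0,0,0],"claw":0},{"travel":[-1.3,-1.8,3.5],"dr":[0,0,0],"claw":0},{"travel":[-1.3,-1.8,3.8],"dr":[0,0,0],"claw":0}]'
python3 -c "
from h import *
rel([.684,-.027,.078],np.pi/2)"
```

```text
clock: 4.1
ee_pos: [0.685, -0.0268, 0.0807]
eef_rot: [-0.001, -0.001, 1.0, 0.0]
wrist_force: [-2.0, 0.6, 4.0]
gripper_width: -0.001
gripper_force: 1.7
TCP [ 0.685  -0.0268  0.0807] tool y dir 1.573
travel [ 0.1  -0.02  0.27]
dr [ 0.    -0.002  0.002]
```

Now I press the last 2 mm, go back up and look.

```bash
python3 -m jog '[{"travel":[0,0,0.15],"dr":[0,0,0],"claw":0},{"travel":[0,0,0.25],"dr":[0,0,0],"claw":0},{"travel":[0,0,0.25],"dr":[0,0,0],"claw":0},{"travel":[0,0,0],"dr":[0,0,0],"claw":0},{"travel":[0,0,-4],"dr":[0,0,0],"claw":0}]'
python3 -m jog '[{"travel":[0,4,-6],"dr":[0,0,0],"claw":0},{"travel":[2,8,-12],"dr":[0,0,0],"claw":0},{"travel":[5,12,-15],"dr":[0,0,0],"claw":0},{"travel":[7,16,-15],"dr":[0,0,0],"claw":0},{"travel":[9,20,-15],"dr":[0,0,0],"claw":4.5}]'
python3 - <<'E'
from h import *
c="top"
p,d=vision.read_camera(c);cv2.imwrite("pics/top1.png",p);W=cloud(c,d);np.save('W1.npy',W)
q=W.reshape(-1,3);m=(q[:,0]>.42)&(q[:,0]<.60)&(abs(q[:,1]+.03)<.11)&(q[:,2]>.022)&(q[:,2]<.07);q=q[m]
for lo,hi in((.022,.036),(.036,.064)):
    k=q[(q[:,2]>lo)&(q[:,2]<hi)];print(lo,len(k),k.min(0).round(3),k.max(0).round(3),cv2.minAreaRect((k[:,:2]*1000).astype(np.float32)))
# stack axis, cup handle
W0=np.load('Wtop.npy').reshape(-1,3);P=cv2.imread('pics/top0.png').reshape(-1,3).astype(int)
b=(P[:,0]>P[:,2]+40)&(P[:,0]>P[:,1]+25)&(np.hypot(W0[:,0]-.393,W0[:,1]-.274)<.07)&(W0[:,2]>.085)&(W0[:,2]<.126)
k=W0[b];r=np.hypot(k[:,0]-.393,k[:,1]-.274);k=k[r>.037];print('handle',len(k),np.median(k,0),np.arctan2(np.median(k[:,1])-.274,np.median(k[:,0])-.393))
rel([.393,.274,.24])
E
```

```text
clock: 4.6
ee_pos: [0.6827, -0.0272, 0.1157]
eef_rot: [-0.005, -0.001, 1.0, -0.0]
wrist_force: [0.7, 0.5, 0.2]
gripper_width: -0.0
gripper_force: 0.0
clock: 5.1
ee_pos: [0.6121, 0.1439, 0.2674]
eef_rot: [0.003, 0.0, 1.0, 0.001]
wrist_force: [1.4, 0.2, 1.0]
gripper_width: 0.155
gripper_force: 0.0
0.022 115 [ 0.478 -0.109  0.022] [ 0.575 -0.014  0.036] ((522.2996826171875, -67.14750671386719), (97.26301574707031, 94.85381317138672), 7.005540370941162)
0.036 369 [ 0.477 -0.11   0.036] [0.6   0.003 0.064] ((539.450927734375, -52.53224182128906), (113.07518005371094, 122.49468994140625), 88.71082305908203)
handle 21 [0.37755711 0.31647739 0.12148466] 1.9194958573095025
TCP [0.6075 0.1559 0.2681] tool y dir 1.584
travel [21.3  12.07  2.84]
dr [ 0.009  0.004 -0.   ]
```

View pics/top1.png

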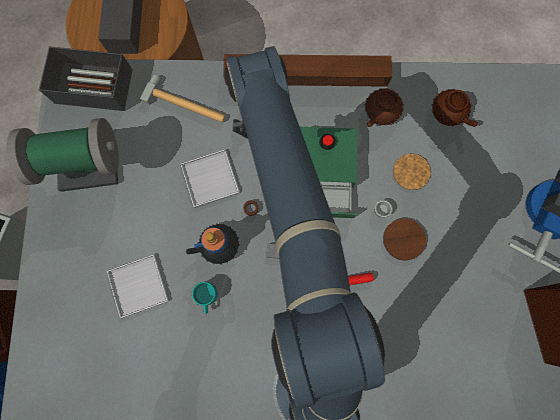

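The drawer is out: its front panel shows at about (342,212) in the top view. The stack has not moved. On to the knob.

```bash
python3 -m jog '[{"travel":[21.3,12.1,2],"dr":[0,0,0],"claw":4.5},{"travel":[21.3,12.1,2],"dr":[0,0,0],"claw":4.5},{"travel":[21.3,12.1,2],"dr":[0,0,0],"claw":4.5},{"travel":[21.3,12.1,2],"dr":[0,0,0],"claw":4.5},{"travel":[21.3,12.1,2],"dr":[0,0,0],"claw":4.5}]' | head -2
python3 -m jog '[{"travel":[0,0,0],"dr":[0,0,0],"claw":4.5},{"travel":[0,0,0],"dr":[0,0,0],"claw":4.5},{"travel":[0,0,0],"dr":[0,0,0],"claw":4.5},{"travel":[0,0,0],"dr":[0,0,0],"claw":4.5},{"travel":[0,0,0],"dr":[0,0,0],"claw":4.5}]'
python3 - <<'E'
from h import *
rel([.393,.274,.161])
p,r=pose();im,d=vision.read_camera('wrist');cv2.imwrite('pics/w1.png',im)
i=vision.camera_info('wrist');print({k:np.round(v,4).tolist() for k,v in i.items()})
for o in spotter.outline_of('wrist','knob')[:3]: print(o['confidence'],o['extent'])
# project expected knob top into the wrist picture
T=np.array(i['T_tool_cam'])
for q in([.393,.274,.186],[.393,.274,.134]):
    c=np.linalg.inv(T)@np.r_[r.inv().apply(np.array(q)-p),1];c=c[:3]*[1,-1,-1]
    th=np.arctan2(np.hypot(c[0],c[1]),c[2]);n=c[:2]/np.hypot(c[0],c[1]);print(np.array([i['cx'],i['cy']])+n*th*i['fx'])
E
```

```text
clock: 5.65
ee_pos: [0.3963, 0.2651, 0.2444]
clock: 6.15
ee_pos: [0.3988, 0.2632, 0.2443]
eef_rot: [0.0, 0.001, 1.0, 0.0]
wrist_force: [-0.4, 0.5, -1.0]
gripper_width: 0.528
gripper_force: 0.0
TCP [0.3988 0.2632 0.2443] tool y dir 1.57
travel [0.59 1.07 8.33]
dr [ 0.  0. -0.]
{'fx': 325.1923, 'fy': 325.1923, 'cx': 277.0963, 'cy': 212.5558, 'T_tool_cam': [[0.0006, 0.9457, 0.3251, 0.0839], [1.0, -0.001, 0.0008, -0.0006], [0.0011, 0.3251, -0.9457, -0.1437], [0.0, 0.0, 0.0, 1.0]]}
0.73 [280.0, 195.3, 310.7, 236.6]
0.58 [235.1, 122.0, 368.7, 205.5]
0.48 [20.8, 228.1, 134.6, 311.7]
[294.29982985 224.76602641]
[291.18601992 201.81798475]
```

View pics/w1.png

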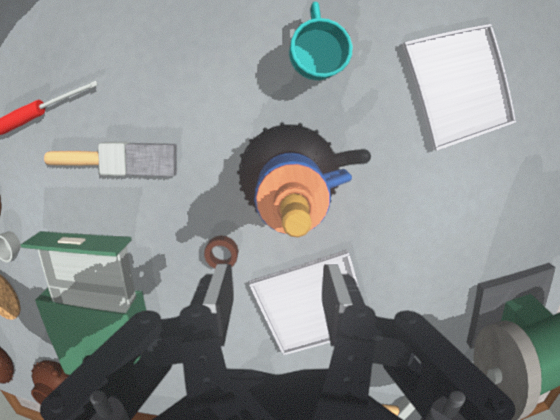

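The wrist view shows the knob top at (296,222), against a predicted (294,225), so the stack axis holds. Now I lower and grasp.

```bash
python3 -m jog '[{"travel":[0.6,1.1,0],"dr":[0,0,0],"claw":4.5},{"travel":[0.6,1.1,2],"dr":[0,0,0],"claw":4.5},{"travel":[0.6,1.1,4.5],"dr":[0,0,0],"claw":4.5},{"travel":[0.6,1.1,7],"dr":[0,0,0],"claw":4.5},{"travel":[0.6,1.1,8.3],"dr":[0,0,0],"claw":4.5}]' | head -4
python3 -m jog '[{"travel":[0,0,0],"dr":[0,0,0],"claw":4.5},{"travel":[0,0,0],"dr":[0,0,0],"claw":1.5},{"travel":[0,0,0],"dr":[0,0,0],"claw":1},{"travel":[0,0,0],"dr":[0,0,0],"claw":1},{"travel":[0,0,0],"dr":[0,0,0],"claw":1}]'
python3 -c "
from h import *
rel([.393,.274,.161])"
```

```text
clock: 6.75
ee_pos: [0.3903, 0.2751, 0.1595]
eef_rot: [-0.001, -0.001, 1.0, -0.001]
wrist_force: [0.4, -0.6, -0.1]
clock: 7.25
ee_pos: [0.3923, 0.2758, 0.1625]
eef_rot: [0.001, -0.001, 1.0, 0.001]
wrist_force: [-0.5, 0.7, 2.8]
gripper_width: 0.211
gripper_force: 58.8
TCP [0.3923 0.2758 0.1625] tool y dir 1.572
travel [-0.07 -0.18  0.15]
dr [ 0.002  0.002 -0.   ]
```

```bash
python3 -m jog '[{"travel":[0,0,-1],"dr":[0,0,0],"claw":1},{"travel":[0,0,-2],"dr":[0,0,0],"claw":1},{"travel":[0,0,-4],"dr":[0,0,0],"claw":1},{"travel":[0,0,-7],"dr":[0,0,0],"claw":1},{"travel":[0,0,-7],"dr":[0,0,0],"claw":1}]'
python3 - <<'E'
from h import *
W=np.load('Wtop.npy').reshape(-1,3);m=(abs(W[:,0]-.65)<.13)&(abs(W[:,1]+.03)<.12)&(abs(W[:,2]-.062)<.006)
r=cv2.minAreaRect((W[m][:,:2]*1000).astype(np.float32));print(r)
W=np.load('W1.npy').reshape(-1,3);
for z0,z1 in((.045,.065),(.022,.034),(.004,.016)):
    m=(W[:,0]>.46)&(W[:,0]<.57)&(abs(W[:,1]+.03)<.12)&(W[:,2]>z0)&(W[:,2]<z1)
    print(z0,m.sum(),np.percentile(W[m],[2,50,98],axis=0).round(3).tolist())
o=W
rel([.525,-.03,.15])
E
```

```text
clock: 7.75
ee_pos: [0.3938, 0.2764, 0.2359]
eef_rot: [0.003, -0.0, 1.0, 0.003]
wrist_force: [-0.1, 0.7, -0.9]
gripper_width: 0.21
gripper_force: 58.6
((658.0288696289062, -44.76781463623047), (206.12710571289062, 190.52682495117188), 88.59849548339844)
0.045 75 [[0.478, -0.106, 0.047], [0.481, -0.073, 0.058], [0.57, -0.041, 0.063]]
0.022 100 [[0.478, -0.105, 0.023], [0.547, -0.09, 0.029], [0.569, -0.017, 0.034]]
0.004 584 [[0.469, -0.142, 0.004], [0.53, -0.068, 0.01], [0.561, -0.027, 0.015]]
TCP [0.3938 0.2764 0.2359] tool y dir 1.572
travel [-13.04 -30.7    8.51]
dr [ 0.005  0.007 -0.   ]
```

```bash
python3 -m jog '[{"travel":[-13,-30.7,2],"dr":[0,0,0],"claw":1},{"travel":[-13,-30.7,2],"dr":[0,0,0],"claw":1},{"travel":[-13,-30.7,2],"dr":[0,0,0],"claw":1},{"travel":[-13,-30.7,2],"dr":[0,0,0],"claw":1},{"travel":[-13,-30.7,2],"dr":[0,0,0],"claw":1}]'|head -2
python3 -m jog '[{"travel":[-4,-9.7,0],"dr":[0,0,0],"claw":1},{"travel":[-4,-9.7,2],"dr":[0,0,0],"claw":1},{"travel":[-4,-9.7,4],"dr":[0,0,0],"claw":1},{"travel":[-4,-9.7,6],"dr":[0,0,0],"claw":1},{"travel":[-4,-9.7,6],"dr":[0,0,0],"claw":1}]'
python3 - <<'E'
from h import *
rel([.524,-.03,.026])
im,d=vision.read_camera('wrist');cv2.imwrite('pics/w2.png',im)
E
```

```text
clock: 8.25
ee_pos: [0.4895, 0.0432, 0.2166]
clock: 8.75
ee_pos: [0.5271, -0.0522, 0.1539]
eef_rot: [-0.003, 0.0, 1.0, -0.0]
wrist_force: [-0.3, 0.4, -0.8]
gripper_width: 0.212
gripper_force: 58.7
TCP [ 0.5271 -0.0522  0.1539] tool y dir 1.571
travel [ 0.22  2.22 12.79]
dr [-0.    -0.006 -0.   ]
```

View pics/w2.png

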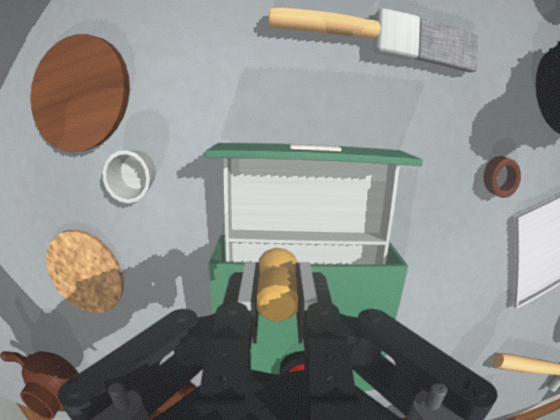

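The drawer is open, with its floor centred near (308,205) and the knob held upright. I'll check where my target projects.

```bash
cat >> h.py <<'E'
def proj(q):
    i=vision.camera_info('wrist');p,r=pose();T=np.array(i['T_tool_cam'])
    c=np.linalg.inv(T)@np.r_[r.inv().apply(np.array(q)-p),1];c=c[:3]*[1,-1,-1]
    h=np.hypot(c[0],c[1]);return np.round(np.array([i['cx'],i['cy']])+c[:2]/h*np.arctan2(h,c[2])*i['fx'],0)
E
python3 - <<'E'
from h import *
for q in ([.524,-.03,.01],[.4865,-.03,.01],[.5615,-.03,.01],[.524,.042,.032],[.524,-.102,.032]): print(q,proj(q))
E
```

```text
[0.524, -0.03, 0.01] [301. 193.]
[0.4865, -0.03, 0.01] [302. 153.]
[0.5615, -0.03, 0.01] [300. 231.]
[0.524, 0.042, 0.032] [383. 200.]
[0.524, -0.102, 0.032] [220. 200.]
```

```bash
python3 -m jog '[{"travel":[0.1,2.8,1],"dr":[0,0,0],"claw":1},{"travel":[0.1,2.8,4],"dr":[0,0,0],"claw":1},{"travel":[0.1,2.8,8],"dr":[0,0,0],"claw":1},{"travel":[0.1,2.8,10.5],"dr":[0,0,0],"claw":1},{"travel":[0.1,2.8,12],"dr":[0,0,0],"claw":1}]'|head -4
python3 -m jog '[{"travel":[0,0,0],"dr":[0,0,0],"claw":1},{"travel":[0,0,0.4],"dr":[0,0,0],"claw":1},{"travel":[0,0,0.7],"dr":[0,0,0],"claw":1},{"travel":[0,0,0.8],"dr":[0,0,0],"claw":1},{"travel":[0,0,0.8],"dr":[0,0,0],"claw":1}]'
python3 -c "
from h import *
rel([.526,-.024,.0225])"
```

```text
clock: 9.3
ee_pos: [0.5281, -0.0228, 0.0358]
eef_rot: [-0.0, -0.001, 1.0, 0.0]
wrist_force: [0.1, 0.4, 0.2]
clock: 9.8
ee_pos: [0.5287, -0.0236, 0.029]
eef_rot: [0.001, -0.001, 1.0, 0.0]
wrist_force: [0.3, 1.1, -0.4]
gripper_width: 0.212
gripper_force: 58.7
TCP [ 0.5287 -0.0236  0.029 ] tool y dir 1.572
travel [ 0.27 -0.04  0.65]
dr [ 0.     0.001 -0.   ]
```

```bash
python3 -m jog '[{"travel":[0.2,0,0.2],"dr":[0,0,0],"claw":1},{"travel":[0.2,0,0.4],"dr":[0,0,0],"claw":1},{"travel":[0.2,0,0.5],"dr":[0,0,0],"claw":1},{"travel":[0.2,0,0.6],"dr":[0,0,0],"claw":1},{"travel":[0.2,0,0.6],"dr":[0,0,0],"claw":1}]'
python3 -c "
from h import *
rel([.526,-.024,.0225])"
```

```text
clock: 10.3
ee_pos: [0.5264, -0.0237, 0.0226]
eef_rot: [-0.0, -0.001, 1.0, 0.0]
wrist_force: [-0.3, -0.1, 1.6]
gripper_width: 0.211
gripper_force: 59.0
TCP [ 0.5264 -0.0237  0.0226] tool y dir 1.572
travel [ 0.04 -0.03  0.01]
dr [ 0. -0.  0.]
```

```bash
python3 -m jog '[{"travel":[0,0,0.1],"dr":[0,0,0],"claw":1},{"travel":[0,0,0.1],"dr":[0,0,0],"claw":5},{"travel":[0,0,0.1],"dr":[0,0,0],"claw":5},{"travel":[0,0,0.1],"dr":[0,0,0],"claw":5},{"travel":[0,0,0],"dr":[0,0,0],"claw":5}]'
python3 -m jog '[{"travel":[0,0,-3],"dr":[0,0,0],"claw":5},{"travel":[0,0,-7],"dr":[0,0,0],"claw":5},{"travel":[0,0,-11],"dr":[0,0,0],"claw":5},{"travel":[0,0,-15],"dr":[0,0,0],"claw":5},{"travel":[0,0,-19],"dr":[0,0,0],"claw":5}]'
python3 - <<'E'
from h import *
rel([.393,.274,.22])
im,d=vision.read_camera('wrist');cv2.imwrite('pics/w3.png',im)
for o in spotter.outline_of('wrist','knob')[:3]: print(o['confidence'],o['extent'])
E
```

```text
clock: 10.8
ee_pos: [0.5261, -0.0237, 0.0222]
eef_rot: [-0.0, -0.001, 1.0, 0.0]
wrist_force: [0.4, -1.1, -0.3]
gripper_width: 0.586
gripper_force: 0.0
clock: 11.3
ee_pos: [0.5259, -0.0238, 0.214]
eef_rot: [-0.0, -0.001, 1.0, 0.0]
wrist_force: [1.1, -0.3, -0.1]
gripper_width: 0.588
gripper_force: 0.0
TCP [ 0.5259 -0.0238  0.214 ] tool y dir 1.572
travel [13.26 29.79 -0.59]
dr [ 0. -0.  0.]
0.97 [269.9, 175.5, 285.3, 201.9]
0.64 [484.4, 40.2, 549.0, 128.1]
```

View pics/w3.png

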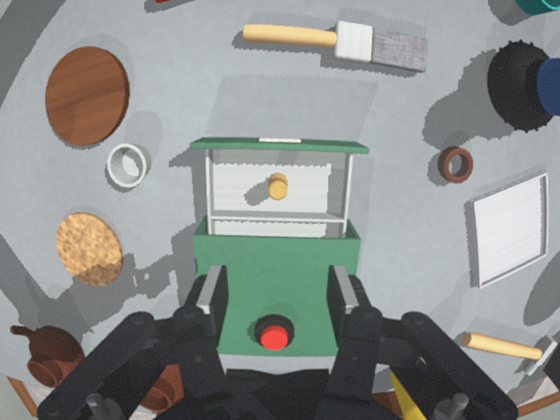

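The knob stands in the drawer at (278,188). Next, the lid.

```bash
python3 -m jog '[{"travel":[13.3,29.8,-0.6],"dr":[0,0,0],"claw":5},{"travel":[13.3,29.8,-0.6],"dr":[0,0,0],"claw":5},{"travel":[13.3,29.8,-0.6],"dr":[0,0,0],"claw":5},{"travel":[13.3,29.8,-0.6],"dr":[0,0,0],"claw":5},{"travel":[13.3,29.8,-0.6],"dr":[0,0,0],"claw":5}]'|head -2
python3 -m jog '[{"travel":[3.5,7.3,0],"dr":[0,0,0],"claw":5},{"travel":[3.5,7.3,0],"dr":[0,0,0],"claw":5},{"travel":[3.5,7.3,0],"dr":[0,0,0],"claw":5},{"travel":[3.5,7.3,0],"dr":[0,0,0],"claw":5},{"travel":[3.5,7.3,0],"dr":[0,0,0],"claw":5}]'|head -2
python3 - <<'E'
from h import *
rel([.393,.274,.137])
im,d=vision.read_camera('wrist');cv2.imwrite('pics/w4.png',im)
print(proj([.393,.274,.15]))
for o in spotter.outline_of('wrist','lid')[:2]: print(o['confidence'],o['extent'])
E
```

```text
clock: 11.9
ee_pos: [0.4227, 0.2058, 0.2166]
clock: 12.4
ee_pos: [0.3897, 0.2759, 0.2166]
TCP [0.3897 0.2759 0.2166] tool y dir 1.57
travel [-0.34 -0.18  7.96]
dr [-0.001 -0.    -0.   ]
[276. 233.]
0.97 [237.7, 182.6, 316.3, 258.6]
```

```bash
python3 -m jog '[{"travel":[-0.3,-0.2,2],"dr":[0,0,0],"claw":5},{"travel":[-0.3,-0.2,4],"dr":[0,0,0],"claw":5},{"travel":[-0.3,-0.2,6],"dr":[0,0,0],"claw":5},{"travel":[-0.3,-0.2,7],"dr":[0,0,0],"claw":5},{"travel":[-0.3,-0.2,7.4],"dr":[0,0,0],"claw":5}]'|head -4
python3 -m jog '[{"travel":[0,0,0],"dr":[0,0,0],"claw":5},{"travel":[0,0,0.3],"dr":[0,0,0],"claw":5},{"travel":[0,0,0.5],"dr":[0,0,0],"claw":5},{"travel":[0,0,0.5],"dr":[0,0,0],"claw":5},{"travel":[0,0,0.5],"dr":[0,0,0],"claw":5}]'
python3 -c "
from h import *
rel([.393,.274,.137])"
```

```text
clock: 13.0
ee_pos: [0.3921, 0.2744, 0.1422]
eef_rot: [-0.001, 0.0, 1.0, -0.001]
wrist_force: [0.3, -0.5, 0.1]
clock: 13.5
ee_pos: [0.3922, 0.2755, 0.1383]
eef_rot: [0.0, -0.001, 1.0, 0.0]
wrist_force: [-0.2, -0.0, -0.4]
gripper_width: 0.581
gripper_force: 0.0
TCP [0.3922 0.2755 0.1383] tool y dir 1.572
travel [-0.08 -0.15  0.13]
dr [ 0.  0. -0.]
```

```bash
python3 -m jog '[{"travel":[0,-0.1,0.1],"dr":[0,0,0],"claw":5},{"travel":[0,-0.1,0.1],"dr":[0,0,0],"claw":2.5},{"travel":[0,-0.1,0.1],"dr":[0,0,0],"claw":2.2},{"travel":[0,-0.1,0.1],"dr":[0,0,0],"claw":2.2},{"travel":[0,-0.1,0.1],"dr":[0,0,0],"claw":2.2}]'
python3 -m jog '[{"travel":[0,0,0],"dr":[0,0,0],"claw":2.2},{"travel":[0,0,-1],"dr":[0,0,0],"claw":2.2},{"travel":[0,0,-2],"dr":[0,0,0],"claw":2.2},{"travel":[0,0,-4],"dr":[0,0,0],"claw":2.2},{"travel":[0,0,-6],"dr":[0,0,0],"claw":2.2}]'
python3 -c "
from h import *
rel([.621,-.283,.15])"
```

```text
clock: 14.0
ee_pos: [0.3922, 0.2745, 0.1374]
eef_rot: [0.0, -0.001, 1.0, 0.0]
wrist_force: [-1.3, -0.5, 5.3]
gripper_width: 0.347
gripper_force: 59.2
clock: 14.5
ee_pos: [0.3919, 0.2742, 0.1979]
eef_rot: [-0.0, -0.001, 1.0, -0.0]
wrist_force: [0.0, -0.2, -0.7]
gripper_width: 0.348
gripper_force: 59.4
TCP [0.3919 0.2742 0.1979] tool y dir 1.572
travel [-22.85 -55.75   4.8 ]
dr [-0. -0. -0.]
```

```bash
python3 -m jog '[{"travel":[-9,-21.5,-1],"dr":[0,0,0],"claw":2.2},{"travel":[-9,-21.5,-1],"dr":[0,0,0],"claw":2.2},{"travel":[-9,-21.5,-1],"dr":[0,0,0],"claw":2.2},{"travel":[-9,-21.5,-1],"dr":[0,0,0],"claw":2.2},{"travel":[-9,-21.5,-1],"dr":[0,0,0],"claw":2.2}]'|head -2
python3 -m jog '[{"travel":[-9,-21.5,0],"dr":[0,0,0],"claw":2.2},{"travel":[-9,-21.5,0],"dr":[0,0,0],"claw":2.2},{"travel":[-9,-21.5,0],"dr":[0,0,0],"claw":2.2},{"travel":[-9,-21.5,0],"dr":[0,0,0],"claw":2.2},{"travel":[-9,-21.5,0],"dr":[0,0,0],"claw":2.2}]'|head -2
python3 -m jog '[{"travel":[-4.8,-12.7,2],"dr":[0,0,0],"claw":2.2},{"travel":[-4.8,-12.7,4],"dr":[0,0,0],"claw":2.2},{"travel":[-4.8,-12.7,6],"dr":[0,0,0],"claw":2.2},{"travel":[-4.8,-12.7,8],"dr":[0,0,0],"claw":2.2},{"travel":[-4.8,-12.7,10],"dr":[0,0,0],"claw":2.2}]'|head -3
python3 -c "
from h import *
rel([.6215,-.283,.021])"
```

```text
clock: 15.0
ee_pos: [0.4834, 0.0556, 0.208]
clock: 15.5
ee_pos: [0.5732, -0.1597, 0.2077]
clock: 16.0
ee_pos: [0.6201, -0.2844, 0.1055]
eef_rot: [-0.001, 0.001, 1.0, -0.0]
TCP [ 0.6201 -0.2844  0.1055] tool y dir 1.569
travel [-0.15  0.14  8.45]
dr [-0.    -0.001 -0.   ]
```

```bash
python3 -m jog '[{"travel":[-0.1,0.1,2],"dr":[0,0,0],"claw":2.2},{"travel":[-0.1,0.1,4],"dr":[0,0,0],"claw":2.2},{"travel":[-0.1,0.1,6],"dr":[0,0,0],"claw":2.2},{"travel":[-0.1,0.1,7],"dr":[0,0,0],"claw":2.2},{"travel":[-0.1,0.1,7.6],"dr":[0,0,0],"claw":2.2}]'|head -4
python3 -m jog '[{"travel":[0,0,0],"dr":[0,0,0],"claw":2.2},{"travel":[0,0,0.3],"dr":[0,0,0],"claw":2.2},{"travel":[0,0,0.5],"dr":[0,0,0],"claw":2.2},{"travel":[0,0,0.7],"dr":[0,0,0],"claw":2.2},{"travel":[0,0,0.7],"dr":[0,0,0],"claw":2.2}]'
python3 -c "
from h import *
rel([.6215,-.283,.0195])"
```

```text
clock: 16.5
ee_pos: [0.6215, -0.2811, 0.0303]
eef_rot: [-0.0, -0.001, 1.0, 0.0]
wrist_force: [-0.1, 0.5, -0.6]
clock: 17.0
ee_pos: [0.6218, -0.2812, 0.0241]
eef_rot: [0.0, -0.001, 1.0, 0.0]
wrist_force: [-0.5, 0.9, -1.0]
gripper_width: 0.349
gripper_force: 59.7
TCP [ 0.6218 -0.2812  0.0241] tool y dir 1.572
travel [ 0.03 -0.18  0.46]
dr [ 0.  0. -0.]
```

```bash
python3 -m jog '[{"travel":[0,-0.2,0.2],"dr":[0,0,0],"claw":2.2},{"travel":[0,-0.2,0.3],"dr":[0,0,0],"claw":2.2},{"travel":[0,-0.2,0.4],"dr":[0,0,0],"claw":2.2},{"travel":[0,-0.2,0.5],"dr":[0,0,0],"claw":2.2},{"travel":[0,-0.2,0.5],"dr":[0,0,0],"claw":2.2}]'
```

```text
clock: 17.5
ee_pos: [0.6217, -0.2835, 0.0196]
eef_rot: [-0.0, -0.001, 1.0, 0.0]
wrist_force: [-2.2, -0.3, 3.0]
gripper_width: 0.35
gripper_force: 60.2
```

It's touching the mat. I release, rise and look.

```bash
python3 -m jog '[{"travel":[0,0,0],"dr":[0,0,0],"claw":4},{"travel":[0,0,0],"dr":[0,0,0],"claw":5},{"travel":[0,0,0],"dr":[0,0,0],"claw":5},{"travel":[0,0,-1],"dr":[0,0,0],"claw":5},{"travel":[0,0,-3],"dr":[0,0,0],"claw":5}]'|head -4
python3 -m jog '[{"travel":[0,0,-5],"dr":[0,0,0],"claw":5},{"travel":[0,0,-10],"dr":[0,0,0],"claw":6},{"travel":[0,0,-15],"dr":[0,0,0],"claw":7},{"travel":[0,0,-19],"dr":[0,0,0],"claw":8.5},{"travel":[0,0,-19],"dr":[0,0,0],"claw":8.5}]'|head -2
python3 - <<'E'
from h import *
rel([.393,.274,.22],.35)
im,d=vision.read_camera('wrist');cv2.imwrite('pics/w5.png',im)
print(proj([.6215,-.283,.008]))
for q in('lid','mat'):
  for o in spotter.outline_of('wrist',q)[:2]: print(q,o['confidence'],o['extent'])
E
```

```text
clock: 18.0
ee_pos: [0.6207, -0.2828, 0.0481]
eef_rot: [-0.002, -0.001, 1.0, 0.001]
wrist_force: [0.3, 0.8, 0.8]
clock: 18.5
ee_pos: [0.6249, -0.2854, 0.2477]
TCP [ 0.6249 -0.2854  0.2477] tool y dir 1.572
travel [23.17 55.97  2.16]
dr [0.004 0.015 1.222]
[280. 173.]
mat 0.79 [238.4, 121.6, 329.5, 213.3]
```

View pics/w5.png

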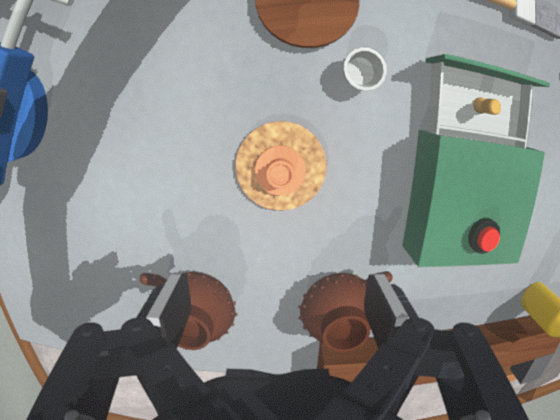

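The lid sits right way up near the middle of the mat (lid about (280,170), mat centre (283,167)). Now the cup, turning the fingers to be square to its handle.

```bash
python3 -m jog '[{"travel":[4,10,0],"dr":[0,0,0.12],"claw":8.5},{"travel":[6,15,0],"dr":[0,0,0.24],"claw":8.5},{"travel":[8,19,0],"dr":[0,0,0.36],"claw":8.5},{"travel":[9,22,0],"dr":[0,0,0.48],"claw":8.5},{"travel":[9,22,0],"dr":[0,0,0.61],"claw":8.5}]'|head -2
python3 -c "
from h import *
rel([.393,.274,.22],.35)"
```

```text
clock: 19.15
ee_pos: [0.5289, -0.0601, 0.237]
TCP [ 0.5289 -0.0601  0.237 ] tool y dir 0.959
travel [30.3  19.56  1.8 ]
dr [-0.003 -0.004  0.609]
```

```bash
python3 -m jog '[{"travel":[5,3,0],"dr":[0,0,0.12],"claw":8.5},{"travel":[9,6,0],"dr":[0,0,0.24],"claw":8.5},{"travel":[13,9,0],"dr":[0,0,0.36],"claw":8.5},{"travel":[17,12,0],"dr":[0,0,0.48],"claw":8.5},{"travel":[20,13,0],"dr":[0,0,0.61],"claw":8.5}]'|head -2
python3 -c "
from h import *
rel([.393,.274,.22],.35);print(arm.observe()['joint_pos'])"
```

```text
clock: 19.65
ee_pos: [0.4447, 0.1524, 0.2375]
TCP [0.4447 0.1524 0.2375] tool y dir 0.369
travel [13.2  -0.43  1.75]
dr [-0.003  0.     0.019]
[-0.67481361  0.12269775  0.28105777  2.00502391 -0.03966369  1.02168965
 -0.00566624]
```

```bash
python3 -m jog '[{"travel":[5,0,0],"dr":[0,0,0],"claw":8.5},{"travel":[10,0,0],"dr":[0,0,0],"claw":8.5},{"travel":[13.2,-0.4,0],"dr":[0,0,0],"claw":8.5},{"travel":[13.2,-0.4,0],"dr":[0,0,0],"claw":8.5},{"travel":[13.2,-0.4,0],"dr":[0,0,0],"claw":8.5}]'|head -2
python3 - <<'E'
from h import *
im,d=vision.read_camera('wrist');cv2.imwrite('pics/w6.png',im)
print(proj([.393,.274,.13]))
for o in spotter.outline_of('wrist','cup')[:2]: print(o['confidence'],o['extent'])
rel([.393,.274,.094],.35);
E
```

```text
clock: 20.15
ee_pos: [0.3934, 0.2716, 0.2376]
[278. 204.]
0.87 [124.3, 76.6, 204.2, 139.6]
0.76 [238.8, 132.4, 317.9, 238.0]
TCP [0.3946 0.2703 0.2381] tool y dir 0.371
travel [4.200e-01 1.000e-02 1.441e+01]
dr [-0.002  0.001  0.021]
```

View pics/w6.png

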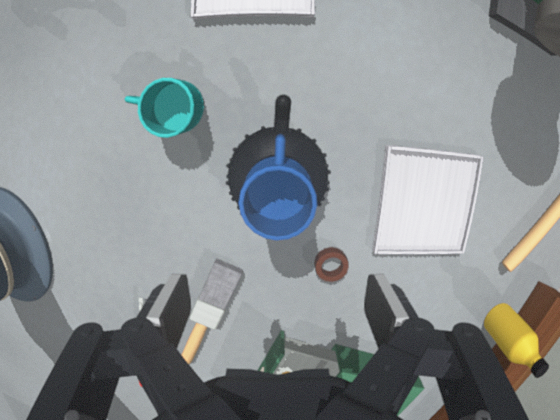

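The blue cup's rim is centred at (278,201) and its handle points straight along tool x at (280,150). The fingers are square to it, so I lower.

```bash
python3 -m jog '[{"travel":[0.4,0,3],"dr":[0,0,0],"claw":8.5},{"travel":[0.4,0,6],"dr":[0,0,0],"claw":8.5},{"travel":[0.4,0,9],"dr":[0,0,0],"claw":8.5},{"travel":[0.4,0,10],"dr":[0,0,0],"claw":8.5},{"travel":[0.4,0,10.5],"dr":[0,0,0],"claw":8.5}]'|head -4
python3 -m jog '[{"travel":[0,0,1],"dr":[0,0,0],"claw":8.5},{"travel":[0,0,2],"dr":[0,0,0],"claw":8.5},{"travel":[0,0,3],"dr":[0,0,0],"claw":8.5},{"travel":[0,0,3.8],"dr":[0,0,0],"claw":8.5},{"travel":[0,0,3.8],"dr":[0,0,0],"claw":8.5}]'
python3 -c "
from h import *
rel([.393,.274,.094])"
```

```text
clock: 20.75
ee_pos: [0.3932, 0.2742, 0.1332]
eef_rot: [-0.0, 0.565, 0.825, -0.001]
wrist_force: [-0.4, 0.4, 0.5]
clock: 21.25
ee_pos: [0.3924, 0.2752, 0.095]
eef_rot: [-0.0, 0.564, 0.826, -0.001]
wrist_force: [0.2, -0.4, -0.1]
gripper_width: 0.993
gripper_force: 0.0
TCP [0.3924 0.2752 0.095 ] tool y dir 0.373
travel [-0.13  0.02  0.1 ]
dr [-0.002  0.001  0.   ]
```

```bash
python3 -m jog '[{"travel":[-0.1,0,0],"dr":[0,0,0],"claw":7},{"travel":[-0.1,0,0],"dr":[0,0,0],"claw":5.5},{"travel":[-0.1,0,0],"dr":[0,0,0],"claw":5.5},{"travel":[-0.1,0,0],"dr":[0,0,0],"claw":5.5},{"travel":[-0.1,0,0],"dr":[0,0,0],"claw":5.5}]'
python3 -m jog '[{"travel":[0,0,0],"dr":[0,0,0],"claw":5.5},{"travel":[0,0,-0.5],"dr":[0,0,0],"claw":5.5},{"travel":[0,0,-1.2],"dr":[0,0,0],"claw":5.5},{"travel":[0,0,-2.5],"dr":[0,0,0],"claw":5.5},{"travel":[0,0,-4],"dr":[0,0,0],"claw":5.5}]'
python3 -c "
from h import *
rel([.593,.315,.14])"
```

```text
clock: 21.75
ee_pos: [0.3936, 0.2747, 0.0969]
eef_rot: [-0.0, 0.564, 0.826, 0.0]
wrist_force: [-1.0, -1.3, 4.6]
gripper_width: 0.741
gripper_force: 65.6
clock: 22.25
ee_pos: [0.3931, 0.2744, 0.1364]
eef_rot: [-0.0, 0.564, 0.826, -0.0]
wrist_force: [-0.4, -0.1, -2.5]
gripper_width: 0.743
gripper_force: 66.2
TCP [0.3931 0.2744 0.1364] tool y dir 0.373
travel [-3.51 20.1  -0.37]
dr [-0.001  0.     0.   ]
```

```bash
python3 -m jog '[{"travel":[-0.5,2.5,-1],"dr":[0,0,0],"claw":5.5},{"travel":[-1.3,7,-1],"dr":[0,0,0],"claw":5.5},{"travel":[-2,11.5,-1],"dr":[0,0,0],"claw":5.5},{"travel":[-3,16,-1],"dr":[0,0,0],"claw":5.5},{"travel":[-3.5,19.9,-1],"dr":[0,0,0],"claw":5.5}]'|head -3
python3 -m jog '[{"travel":[0,0,0],"dr":[0,0,0],"claw":5.5},{"travel":[0,0,2],"dr":[0,0,0],"claw":5.5},{"travel":[0,0,4],"dr":[0,0,0],"claw":5.5},{"travel":[0,0,5],"dr":[0,0,0],"claw":5.5},{"travel":[0,0,5],"dr":[0,0,0],"claw":5.5}]'|head -3
python3 - <<'E'
from h import *
p,d=vision.read_camera('scene');W=cloud('scene',d)
for o in spotter.outline_of('scene','tray'):
    m=o['pixels'];print(o['confidence'],o['extent'])
im,d=vision.read_camera('wrist');cv2.imwrite('pics/w7.png',im)
for q in([.591,.314,.004],[.591,.314,.012]):print(proj(q))
for o in spotter.outline_of('wrist','tray')[:3]: print(o['confidence'],o['extent'])
rel([.591,.314,.023])
E
```

```text
clock: 22.75
ee_pos: [0.5939, 0.3141, 0.1463]
eef_rot: [0.0, 0.564, 0.826, 0.0]
clock: 23.25
ee_pos: [0.5898, 0.3141, 0.0944]
eef_rot: [-0.001, 0.564, 0.826, -0.002]
0.92 [304.1, 278.3, 369.4, 346.7]
0.9 [425.2, 220.0, 493.8, 271.7]
[276. 215.]
[276. 219.]
0.81 [177.4, 124.9, 373.5, 276.2]
0.64 [119.9, 390.6, 167.9, 420.0]
TCP [0.5921 0.315  0.0974] tool y dir 0.373
travel [-0.06 -0.15  7.44]
dr [ 0.002 -0.     0.   ]
```

View pics/w7.png

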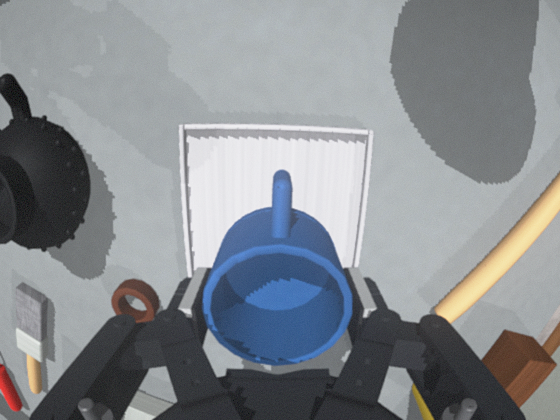

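The cup is held upright over the far tray, whose sides at columns 180–373 centre on 276, matching my projection. I lower it.

```bash
python3 -m jog '[{"travel":[0,0,1],"dr":[0,0,0],"claw":5.5},{"travel":[0,0,3],"dr":[0,0,0],"claw":5.5},{"travel":[0,0,5],"dr":[0,0,0],"claw":5.5},{"travel":[0,0,6],"dr":[0,0,0],"claw":5.5},{"travel":[0,0,6.5],"dr":[0,0,0],"claw":5.5}]'|head -4
python3 -m jog '[{"travel":[0,0,0.1],"dr":[0,0,0],"claw":5.5},{"travel":[0,0,0.2],"dr":[0,0,0],"claw":5.5},{"travel":[0,0,0.3],"dr":[0,0,0],"claw":5.5},{"travel":[0,0,0.3],"dr":[0,0,0],"claw":5.5},{"travel":[0,0,0.3],"dr":[0,0,0],"claw":5.5}]'
python3 -c "
from h import *
rel([.591,.314,.0225])"
```

```text
clock: 23.95
ee_pos: [0.5909, 0.3143, 0.0299]
eef_rot: [-0.0, 0.564, 0.826, -0.001]
wrist_force: [0.2, -0.5, -2.2]
clock: 24.45
ee_pos: [0.5916, 0.3147, 0.0285]
eef_rot: [0.0, 0.564, 0.826, 0.0]
wrist_force: [0.5, -0.1, -2.5]
gripper_width: 0.74
gripper_force: 66.8
TCP [0.5916 0.3147 0.0285] tool y dir 0.373
travel [-0.04 -0.09  0.6 ]
dr [ 0.001 -0.     0.   ]
```

```bash
python3 -m jog '[{"travel":[0,0,0.2],"dr":[0,0,0],"claw":5.5},{"travel":[0,0,0.3],"dr":[0,0,0],"claw":5.5},{"travel":[0,0,0.4],"dr":[0,0,0],"claw":5.5},{"travel":[0,0,0.5],"dr":[0,0,0],"claw":5.5},{"travel":[0,0,0.5],"dr":[0,0,0],"claw":5.5}]'
python3 -m jog '[{"travel":[0,0,0],"dr":[0,0,0],"claw":5.5},{"travel":[0,0,0.05],"dr":[0,0,0],"claw":5.5},{"travel":[0,0,0.1],"dr":[0,0,0],"claw":5.5},{"travel":[0,0,0.15],"dr":[0,0,0],"claw":5.5},{"travel":[0,0,0.15],"dr":[0,0,0],"claw":5.5}]'
```

```text
clock: 24.95
ee_pos: [0.5915, 0.3146, 0.0231]
eef_rot: [-0.0, 0.564, 0.826, 0.0]
wrist_force: [-0.5, -0.3, -1.7]
gripper_width: 0.738
gripper_force: 66.9
clock: 25.45
ee_pos: [0.5915, 0.3146, 0.023]
eef_rot: [-0.0, 0.564, 0.826, 0.0]
wrist_force: [-4.1, -1.5, 8.3]
gripper_width: 0.736
gripper_force: 67.7
```

Contact. I open, rise straight up and turn towards the pot.

```bash
python3 -m jog '[{"travel":[0,0,0],"dr":[0,0,0],"claw":8},{"travel":[0,0,0],"dr":[0,0,0],"claw":8.5},{"travel":[0,0,0],"dr":[0,0,0],"claw":8.5},{"travel":[0,0,0],"dr":[0,0,0],"claw":8.5},{"travel":[0,0,0],"dr":[0,0,0],"claw":8.5}]'
python3 -m jog '[{"travel":[0,0,-2],"dr":[0,0,0],"claw":8.5},{"travel":[0,0,-5],"dr":[0,0,0],"claw":8.5},{"travel":[0,0,-9],"dr":[0,0,0],"claw":8.5},{"travel":[0,0,-13],"dr":[0,0,0],"claw":8.5},{"travel":[0,0,-16],"dr":[0,0,0],"claw":8.5}]'|head -2
python3 - <<'E'
from h import *
im,d=vision.read_camera('wrist');cv2.imwrite('pics/w8.png',im)
print(proj([.591,.314,.056]),proj([.591,.314,.004]))
for q in('cup','tray'):
  for o in spotter.outline_of('wrist',q)[:3]: print(q,o['confidence'],o['extent'])
rel([.393,.274,.17])
E
```

```text
clock: 25.95
ee_pos: [0.5915, 0.3146, 0.0214]
eef_rot: [-0.0, 0.564, 0.826, 0.0]
wrist_force: [0.1, 0.1, 0.5]
gripper_width: 0.989
gripper_force: 0.0
clock: 26.45
ee_pos: [0.5922, 0.3148, 0.1844]
[271. 200.] [271. 186.]
cup 0.92 [0.9, 73.9, 35.4, 130.5]
cup 0.63 [239.7, 135.6, 313.6, 232.5]
tray 0.95 [26.8, 0.0, 84.1, 15.3]
tray 0.81 [204.0, 119.8, 349.0, 251.4]
TCP [0.5928 0.3152 0.1844] tool y dir 0.373
travel [  3.44 -20.12   1.33]
dr [ 0.005 -0.001  0.   ]
```

View pics/w8.png

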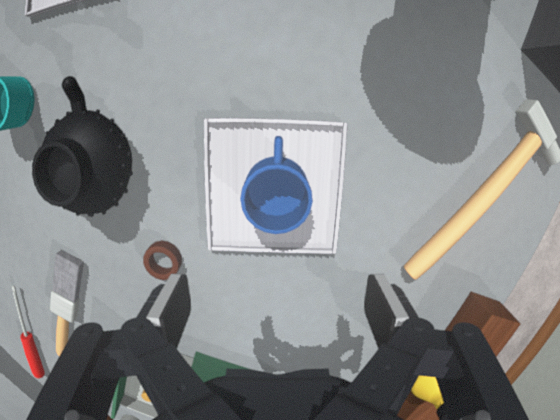

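The cup stands upright in the middle of the tray: rim (277,198), tray centre about (277,186). Now the pot.

```bash
python3 -m jog '[{"travel":[1,-5,0],"dr":[0,0,0],"claw":8.5},{"travel":[2,-10,0],"dr":[0,0,0],"claw":8.5},{"travel":[3,-15,0],"dr":[0,0,0],"claw":8.5},{"travel":[3.4,-20.1,0],"dr":[0,0,0],"claw":8.5},{"travel":[3.4,-20.1,1.3],"dr":[0,0,0],"claw":8.5}]'|head -2
python3 -m jog '[{"travel":[0,0,0],"dr":[0,0,0],"claw":8.5},{"travel":[0,0,0],"dr":[0,0,0],"claw":8.5},{"travel":[0,0,0],"dr":[0,0,0],"claw":8.5},{"travel":[0,0,0],"dr":[0,0,0],"claw":8.5},{"travel":[0,0,0],"dr":[0,0,0],"claw":8.5}]'|head -2
python3 - <<'E'
from h import *
im,d=vision.read_camera('wrist');cv2.imwrite('pics/w9.png',im)
print(proj([.393,.274,.084]))
for q in('pot',):
  for o in spotter.outline_of('wrist',q)[:3]: print(q,o['confidence'],o['extent'])
rel([.393,.274,.063])
E
```

```text
clock: 27.1
ee_pos: [0.3858, 0.2712, 0.1678]
clock: 27.6
ee_pos: [0.3926, 0.2731, 0.1686]
[279. 218.]
pot 0.66 [211.4, 92.2, 338.4, 259.3]
TCP [0.3923 0.273  0.1685] tool y dir 0.373
travel [ 0.06  0.1  10.55]
dr [ 0. -0.  0.]
```

View pics/w9.png

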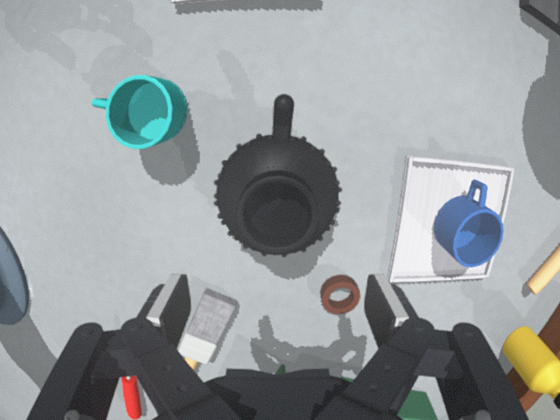

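The pot is upright with its collar centred at about (277,213), 5 px above the prediction, so I shift about 2 mm along tool x and lower.

```bash
python3 -m jog '[{"travel":[0.2,0.1,2],"dr":[0,0,0],"claw":8.5},{"travel":[0.2,0.1,5],"dr":[0,0,0],"claw":8.5},{"travel":[0.2,0.1,8],"dr":[0,0,0],"claw":8.5},{"travel":[0.2,0.1,9],"dr":[0,0,0],"claw":8.5},{"travel":[0.2,0.1,9.5],"dr":[0,0,0],"claw":8.5}]'|head -4
python3 -m jog '[{"travel":[0,0,0.2],"dr":[0,0,0],"claw":8.5},{"travel":[0,0,0.5],"dr":[0,0,0],"claw":8.5},{"travel":[0,0,0.8],"dr":[0,0,0],"claw":8.5},{"travel":[0,0,0.9],"dr":[0,0,0],"claw":8.5},{"travel":[0,0,0.9],"dr":[0,0,0],"claw":8.5}]'
python3 -c "
from h import *
rel([.393,.274,.063])"
```

```text
clock: 28.2
ee_pos: [0.3919, 0.275, 0.0728]
eef_rot: [-0.0, 0.564, 0.826, -0.001]
wrist_force: [0.0, -0.0, 0.3]
clock: 28.7
ee_pos: [0.3921, 0.2753, 0.0648]
eef_rot: [-0.0, 0.564, 0.826, 0.0]
wrist_force: [0.2, -0.9, 0.5]
gripper_width: 0.996
gripper_force: 0.0
TCP [0.3921 0.2753 0.0648] tool y dir 0.373
travel [-0.15  0.03  0.18]
dr [ 0. -0.  0.]
```

```bash
python3 -m jog '[{"travel":[-0.1,0,0.1],"dr":[0,0,0],"claw":7},{"travel":[-0.1,0,0.1],"dr":[0,0,0],"claw":5},{"travel":[-0.1,0,0.1],"dr":[0,0,0],"claw":5},{"travel":[-0.1,0,0.1],"dr":[0,0,0],"claw":5},{"travel":[-0.1,0,0.1],"dr":[0,0,0],"claw":5}]'
python3 -m jog '[{"travel":[0,0,0],"dr":[0,0,0],"claw":5},{"travel":[0,0,-0.3],"dr":[0,0,0],"claw":5},{"travel":[0,0,-0.8],"dr":[0,0,0],"claw":5},{"travel":[0,0,-1.5],"dr":[0,0,0],"claw":5},{"travel":[0,0,-2.5],"dr":[0,0,0],"claw":5}]'
```

```text
clock: 29.2
ee_pos: [0.3924, 0.2741, 0.0644]
eef_rot: [-0.0, 0.564, 0.826, -0.0]
wrist_force: [-2.0, -1.5, 8.4]
gripper_width: 0.708
gripper_force: 62.5
clock: 29.7
ee_pos: [0.3917, 0.2737, 0.0884]
eef_rot: [-0.0, 0.564, 0.826, -0.001]
wrist_force: [0.1, -0.4, -7.5]
gripper_width: 0.706
gripper_force: 66.6
```

```bash
python3 -m jog '[{"travel":[0,0,-2],"dr":[0,0,0],"claw":5},{"travel":[0,0,-4.5],"dr":[0,0,0],"claw":5},{"travel":[0,0,-7],"dr":[0,0,0],"claw":5},{"travel":[0,0,-9],"dr":[0,0,0],"claw":5},{"travel":[0,0,-9.5],"dr":[0,0,0],"claw":5}]'|head -4
python3 -m jog '[{"travel":[-3,0.4,0],"dr":[0,0,0],"claw":5},{"travel":[-7,1,0],"dr":[0,0,0],"claw":5},{"travel":[-11.5,1.6,0],"dr":[0,0,0],"claw":5},{"travel":[-16,2.2,0],"dr":[0,0,0],"claw":5},{"travel":[-19.8,2.8,0],"dr":[0,0,0],"claw":5}]'|head -4
python3 -m jog '[{"travel":[-4,-1.6,0],"dr":[0,0,0],"claw":5},{"travel":[-8,-3.1,0],"dr":[0,0,0],"claw":5},{"travel":[-12,-4.7,0],"dr":[0,0,0],"claw":5},{"travel":[-16,-6.3,0],"dr":[0,0,0],"claw":5},{"travel":[-18.6,-7.3,0],"dr":[0,0,0],"claw":5}]'
python3 -c "
from h import *
rel([.416,-.253,.16])"
```

```text
clock: 30.2
ee_pos: [0.3936, 0.2751, 0.1862]
eef_rot: [0.001, 0.564, 0.826, 0.003]
wrist_force: [0.5, 0.5, -7.6]
clock: 30.7
ee_pos: [0.4907, 0.0972, 0.1828]
eef_rot: [-0.0, 0.564, 0.826, -0.001]
wrist_force: [1.5, 0.3, -7.9]
clock: 31.2
ee_pos: [0.489, -0.1037, 0.1829]
eef_rot: [-0.0, 0.565, 0.825, -0.001]
wrist_force: [0.9, -0.7, -9.0]
gripper_width: 0.706
gripper_force: 68.0
TCP [ 0.489  -0.1037  0.1829] tool y dir 0.369
travel [-11.28 -12.19   2.32]
dr [-0.002  0.001  0.   ]
```

```bash
python3 -m jog '[{"travel":[-3,-3.2,0],"dr":[0,0,0],"claw":5},{"travel":[-6,-6.5,0],"dr":[0,0,0],"claw":5},{"travel":[-9,-9.7,0],"dr":[0,0,0],"claw":5},{"travel":[-11.3,-12.2,0],"dr":[0,0,0],"claw":5},{"travel":[-11.3,-12.2,0.5],"dr":[0,0,0],"claw":5}]'|head -3
python3 -m jog '[{"travel":[0,0,1],"dr":[0,0,0],"claw":5},{"travel":[0,0,3],"dr":[0,0,0],"claw":5},{"travel":[0,0,4],"dr":[0,0,0],"claw":5},{"travel":[0,0,5],"dr":[0,0,0],"claw":5},{"travel":[0,0,5],"dr":[0,0,0],"claw":5}]'
python3 - <<'E'
from h import *
im,d=vision.read_camera('wrist');cv2.imwrite('pics/w10.png',im)
print(proj([.416,-.253,.015]))
for o in spotter.outline_of('wrist','board')[:2]: print(o['confidence'],o['extent'])
rel([.416,-.253,.081])
E
```

```text
clock: 31.7
ee_pos: [0.4146, -0.2553, 0.1787]
eef_rot: [0.001, 0.568, 0.823, -0.002]
clock: 32.2
ee_pos: [0.4174, -0.2482, 0.127]
eef_rot: [-0.002, 0.563, 0.826, -0.0]
wrist_force: [-0.5, -0.3, -7.2]
gripper_width: 0.71
gripper_force: 68.2
[274. 211.]
0.76 [216.8, 138.7, 328.4, 168.2]
0.38 [394.7, 253.5, 485.2, 324.1]
TCP [ 0.4183 -0.2492  0.1285] tool y dir 0.374
travel [-0.27 -0.35  4.75]
dr [-0. -0. -0.]
```

View pics/w10.png

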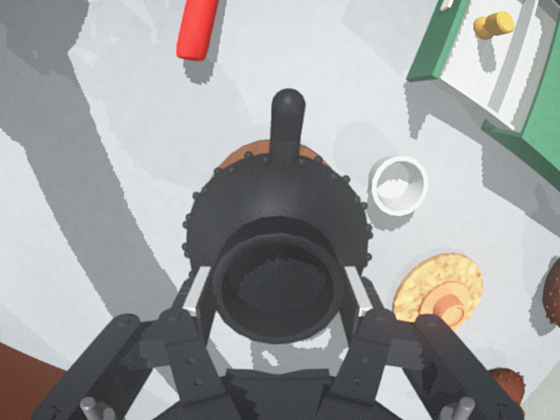

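The pot hangs over the board. The board's visible cap, columns 217–328, centres on 273 against a predicted 274, so it's aligned. I lower it.

```bash
python3 -m jog '[{"travel":[-0.2,-0.3,1],"dr":[0,0,0],"claw":5},{"travel":[-0.2,-0.3,2],"dr":[0,0,0],"claw":5},{"travel":[-0.2,-0.3,3],"dr":[0,0,0],"claw":5},{"travel":[-0.2,-0.3,3.6],"dr":[0,0,0],"claw":5},{"travel":[-0.2,-0.3,3.8],"dr":[0,0,0],"claw":5}]'|head -4
python3 - <<'E'
from h import *
print(proj([.416-.06*.364,-.253+.06*.931,.015]))
vision.read_camera('wrist')
for o in spotter.outline_of('wrist','board')[:2]: print(o['confidence'],o['extent'])
rel([.416,-.253,.0795])
E
```

```text
clock: 32.8
ee_pos: [0.4154, -0.252, 0.0894]
eef_rot: [-0.001, 0.564, 0.826, -0.0]
wrist_force: [0.3, 0.3, -8.9]
[278. 141.]
0.92 [205.9, 140.6, 352.2, 185.6]
TCP [ 0.4158 -0.2523  0.0901] tool y dir 0.373
travel [-0.07 -0.01  1.06]
dr [-0.001 -0.001 -0.   ]
```

Board edge at row 141, as predicted. Setting the pot down slowly.

```bash
python3 -m jog '[{"travel":[0,0,0.2],"dr":[0,0,0],"claw":5},{"travel":[0,0,0.4],"dr":[0,0,0],"claw":5},{"travel":[0,0,0.6],"dr":[0,0,0],"claw":5},{"travel":[0,0,0.8],"dr":[0,0,0],"claw":5},{"travel":[0,0,0.8],"dr":[0,0,0],"claw":5}]'|sed -n '2p;4p'
python3 -m jog '[{"travel":[0,0,0],"dr":[0,0,0],"claw":5},{"travel":[0,0,0.1],"dr":[0,0,0],"claw":5},{"travel":[0,0,0.2],"dr":[0,0,0],"claw":5},{"travel":[0,0,0.25],"dr":[0,0,0],"claw":5},{"travel":[0,0,0.25],"dr":[0,0,0],"claw":5}]'
```

```text
ee_pos: [0.4158, -0.2522, 0.0823]
wrist_force: [-1.1, 0.0, -7.3]
clock: 33.9
ee_pos: [0.4159, -0.2523, 0.0799]
eef_rot: [-0.0, 0.564, 0.826, 0.0]
wrist_force: [-0.9, -0.2, -8.9]
gripper_width: 0.701
gripper_force: 68.2
```

```bash
python3 -m jog '[{"travel":[0,0,0.05],"dr":[0,0,0],"claw":5},{"travel":[0,0,0.1],"dr":[0,0,0],"claw":5},{"travel":[0,0,0.15],"dr":[0,0,0],"claw":5},{"travel":[0,0,0.15],"dr":[0,0,0],"claw":5},{"travel":[0,0,0.15],"dr":[0,0,0],"claw":5}]'
```

```text
clock: 34.4
ee_pos: [0.4161, -0.2526, 0.0796]
eef_rot: [0.0, 0.564, 0.826, 0.0]
wrist_force: [-3.7, 1.7, 5.7]
gripper_width: 0.707
gripper_force: 69.5
```

Contact (the load is off the gripper). I open, rise, move clear and check with the cameras.

```bash
python3 -m jog '[{"travel":[0,0,0],"dr":[0,0,0],"claw":7.5},{"travel":[0,0,0],"dr":[0,0,0],"claw":8.5},{"travel":[0,0,0],"dr":[0,0,0],"claw":8.5},{"travel":[0,0,0],"dr":[0,0,0],"claw":8.5},{"travel":[0,0,0],"dr":[0,0,0],"claw":8.5}]'
python3 -m jog '[{"travel":[0,0,-2],"dr":[0,0,0],"claw":8.5},{"travel":[0,0,-5],"dr":[0,0,0],"claw":8.5},{"travel":[0,0,-9],"dr":[0,0,0],"claw":8.5},{"travel":[0,0,-13],"dr":[0,0,0],"claw":8.5},{"travel":[0,0,-17],"dr":[0,0,0],"claw":8.5}]'|head -2
python3 -m jog '[{"travel":[5,2,0],"dr":[0,0,0],"claw":8.5},{"travel":[9,4,0],"dr":[0,0,0],"claw":8.5},{"travel":[13,7,0],"dr":[0,0,0],"claw":8.5},{"travel":[17,9,0],"dr":[0,0,0],"claw":8.5},{"travel":[20,11,0],"dr":[0,0,0],"claw":8.5}]'|head -2
python3 - <<'E'
from h import *
p,d=vision.read_camera('scene');cv2.imwrite('pics/scene2.png',p);W=cloud('scene',d).reshape(-1,3)
p2,d2=vision.read_camera('top');W2=cloud('top',d2).reshape(-1,3)
def f(W,c,r,z0,z1):
    m=(np.hypot(W[:,0]-c[0],W[:,1]-c[1])<r)&(W[:,2]>z0)&(W[:,2]<z1);k=W[m];
    print(len(k),(k.min(0)+k.max(0))/2 if len(k) else '',np.ptp(k,axis=0) if len(k) else '')
for w in(W,W2):
    f(w,(.416,-.253),.05,.09,.108); f(w,(.621,-.283),.05,.012,.05); f(w,(.591,.314),.045,.048,.065); f(w,(.525,-.024),.03,.04,.06)
E
```

```text
clock: 34.9
ee_pos: [0.4161, -0.2524, 0.0786]
eef_rot: [0.0, 0.564, 0.826, 0.0]
wrist_force: [-0.3, 0.8, 0.3]
gripper_width: 0.994
gripper_force: 0.0
clock: 35.4
ee_pos: [0.4156, -0.2523, 0.25]
clock: 35.9
ee_pos: [0.4452, -0.0233, 0.2487]
180 [ 0.41644613 -0.25153036  0.09704127] [0.06361988 0.06246706 0.01402685]
346 [ 0.61697697 -0.28549897  0.02662042] [0.08124673 0.08585326 0.02922555]
242 [0.59245771 0.32038833 0.05371905] [0.06315226 0.07372976 0.01140124]
49 [ 0.52718923 -0.0232329   0.04593167] [0.01904594 0.01794517 0.01100014]
171 [ 0.41688807 -0.25095615  0.09817939] [0.059495   0.06102475 0.01613167]
393 [ 0.62328839 -0.28443269  0.02687937] [0.09399746 0.09615472 0.02975021]
134 [0.59272546 0.31986187 0.05553482] [0.0641473  0.07135625 0.01497848]
0
```

View pics/scene2.png

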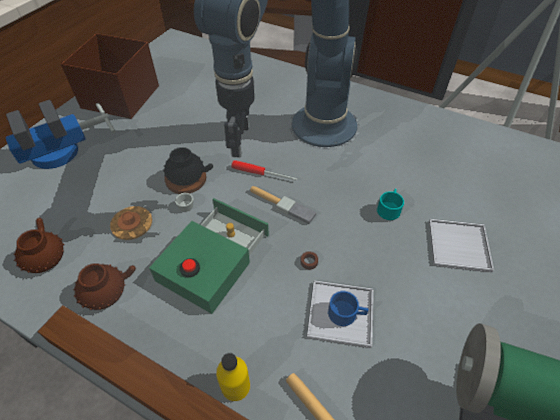

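The final view shows the pot upright on the board (185,170), the lid on the mat (131,220), the knob standing in the open drawer (231,230) and the cup on the far tray (345,310). The gripper is clear of everything, so I hand in.

```bash
python3 -m jog '[{"travel":[0,0,0],"dr":[0,0,0],"claw":8.5},{"travel":[0,0,0],"dr":[0,0,0],"claw":8.5},{"travel":[0,0,0],"dr":[0,0,0],"claw":8.5},{"travel":[0,0,0],"dr":[0,0,0],"claw":8.5},{"travel":[0,0,0],"dr":[0,0,0],"claw":8.5}]'|head -2; python3 -c "
from cell import arm
print(arm.finish_job())"
```

```text
clock: 36.5
ee_pos: [0.4454, -0.0267, 0.2486]
the job is handed in; nothing more can be done
None
```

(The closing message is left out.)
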